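# Tip the green valve block over the stop fence for measuring

### The job

The sides of the green valve block have been measured and its underside is next: push the block over the yellow stop fence so that it ends lying flat on its side on the black rubber pad, foot end still at the fence and its length pointing straight away from the fence. Tip it by pushing, do not lift it. Leave the blue block and the aluminium flask standing where they are.

Things in the scene. Friction and masses are not known exactly. Their poses are not given: they have to be found in the camera images.
- green_block: bright green coated valve block, a plain 50 x 50 x 110 mm upright prism of 0.45 to 0.9 kg with flush brass ports on its top and on two sides. Origin: centre of its underside; z points up its length to the top face (110 mm away), x and y are square to its side faces. At the start it stands upright on the table, one flat side facing the fence with a gap of 2 to 4 mm
- fixture: low tipping fixture fixed to the table, 12 mm high and 400 mm long: a yellow steel stop fence 22 mm deep, and behind it, flush with its top, a black rubber pad 148 mm deep. Origin: at table level, midway along the fence's front edge (the edge next to which the blocks stand); x points from that edge across the fence and over the pad (pad from x = 22 to 170 mm), y runs along the fence, z up
- blue_block: bystander: blue valve block of the same shape and size as the green one, standing upright at the same fence, centre 100 mm or more along the fence from its neighbours. Origin: centre of its underside; z up its length
- flask: bystander: round aluminium flask with a black cap, 50 mm in diameter and 110 mm tall, standing upright at the same fence, centre 100 mm or more along the fence from its neighbours. Origin: centre of its underside; z up its length
Things that resemble listed ones, but are neither listed nor needed, are in the scene too. There is more than one size of the green_block; the one meant has the size given above.

How it is judged:
By the outcome, as a careful person would: the job done as asked, in the order asked, and still so for the second after the job is handed in, with the robot touching nothing.
It also fails if it takes over 29 s, if anything falls off the work surface, if the arm or the gripper's body presses on something with over 40 N, if the wrist force passes 120 N, or if a joint passes its speed limit or range.

### The arm

A 6-joint arm with a two-finger parallel gripper is mounted at the origin on the work surface. World frame = base frame: x ahead of the robot, y to its left, z up, the work surface at z = 0. Lengths are in m, angles in rad, forces in N, time in s.
With the tool pointing down it reaches from about 0.35 to 0.775 m from the base axis. Payload 5.5 kg.
Tool frame: the origin (TCP) lies at the very end of the fingers, on their centre line; the grasp point (between the pads) lies 19 mm behind it; x points along the fingers, y is the direction in which the jaws open and shut, and the axes are right-handed (so a half turn about x gives the same grasp; the last joint's range is limited). The gripper opens to 85 mm and grips with 20 to 120 N. Pads are 22 mm wide; open, the fingers measure 114 mm over their backs; the gripper's body (76 mm by 85 mm) begins 54 mm behind the grasp point. The pads swing forward as they close: fully open they stand 13 mm farther back than shut.
Start: joints at [1.068, 0.313, 0.046, 1.304, 0, 1.431], TCP at [0.204, 0.538, 0.207] pointing down, gripper open.
Joint ranges: [-2.76, 2.76], [-0.86, 1.69], [-1.03, 1.26], [-2.2, 2.34], [-1.47, 1.5], [-3.14, 3.14]. Speed limits (rad/s): [2.57, 2.57, 3.14, 3.14, 3.14, 3.14].

### API

Orientations are given as a unit quaternion [w, x, y, z].
In Python, from workcell import env gives the robot as it stands.
- The arm moves only by the tool servo_tool, never from a script. Its argument "increments" is a list of rows, each an object with "offset": the shift along the tool's x, y, z in cm, a list of three; "yaw": the turn about the tool's x in degrees. In form: [{"offset": [x, y, z], "yaw": yaw}, ...]. A call has exactly 8 rows; each row is the pose to reach, as a shift and turn from the pose commanded when the call began, along the tool's axes at that moment; what a row does not reach only later rows make up. A row lasts 1/10 s, in which the tool goes at most 50 mm and 8.59 degrees, less where a joint would pass 70% of its speed; a pose out of reach is approached as far as the arm can. A call with a gripper value outside its range is refused whole. "claw" is the opening, from 0 (shut) to 1 (fully open), set as the call begins (left out, the last holds). The fingers move at their own pace and stop on an object; "force" is the grip in N (left out, the last holds). Time passes only in rows, so rows that repeat a pose let the fingers close, or fill a call up. It gives the time, the measured TCP pose, the force and the opening at its end, in the units of the state.
- env.get_state(): the state, without advancing time (a new reading comes with each control period).
- env.read_camera(name): name is "scene" or "side" or "wrist"; returns (picture, depth): 400x640x3 uint8, red, green, blue; 400x640 float32, m along the optical axis (not along the pixel's ray), 0 where there is no reading.
- env.camera_model(name): a dict with "vertical_fov" (degrees; the focal length in pixels is half the picture's height over the tangent of half this angle, whatever the lens; pixels are square), "cx", "cy" (the principal point, pixels), "world_from_camera" (4x4, takes a point from camera to world coordinates). Camera axes: x right, y up, looking along -z (the intrinsics and any distortion apply to the point x, -y, -z); pixel columns grow to the right and rows downward; lengths in m; the calibration is good to about 2 mm. A picture is of the moment at which its call begins: read the wrist's pose just before it. camera_model takes no time and is no camera call; for the wrist camera it gives the pose at the moment of the call.
- env.hand_in(): hands the job in, once; it reports no verdict.
The state is a dict: "clock": time; "joint_pos": joint angles; "qvel": joint speeds; "tau": joint torques, N m; "tcp_pos": TCP position; "orientation": TCP orientation; "wrist_force": force on the tool from outside, world axes, zero at the start; "ft_torque": the same for the moment, N m; "finger_gap": finger opening in m.
Only numpy, scipy, OpenCV 4.12 (cv2) and the standard library are available. Lean on these libraries where they do the work, as an engineer would, in place of code of your own. Each camera call takes 0.05 s, during which the arm holds its last target.

## Working session

There is one attempt and no reset: what is moved stays moved. The work goes in short steps, Python scripts to look and compute and a tool call to move; the robot and the scene stay as the last step left them, time stands still between calls to the robot, and variables do not carry over. Pictures are saved under pics/ and viewed, and the job is handed in when it is done.

Besides the shell and the picture viewer there is one more tool, called after "Call:" as name([rows], argument=value, ...), one row to a line, values as JSON. servo_tool: Moves the arm, as the interface text tells. Its arguments: {"type":"object","properties":{"increments":{"type":"array","items":{"type":"object","properties":{"offset":{"type":"array","items":{"type":"number"}},"yaw":{"type":"number"}}}},"claw":{"type":"number"},"force":{"type":"number"}},"required":["increments"]}

```bash
mkdir -p pics; ls; cat > h.py <<'E'
import numpy as np,cv2
from workcell import env
E
python3 - <<'E'
from h import *
s=env.get_state();print({k:np.round(v,4) for k,v in s.items()})
for n in ["scene","side"]:
    m=env.camera_model(n);print(n,{k:(np.round(v,4).tolist() if not isinstance(v,str) else v) for k,v in m.items()})
    p,d=env.read_camera(n);cv2.imwrite(f"pics/{n}0.png",p[:,:,::-1]);np.savez(f"{n}0.npz",p=p,d=d)
E
```

```text
pics
{'clock': np.float64(0.0), 'joint_pos': array([ 1.0684,  0.314 ,  0.045 ,  1.3036, -0.    ,  1.4312]), 'qvel': array([ 0.0001,  0.001 , -0.0019, -0.0035, -0.0008, -0.001 ]), 'tau': array([-8.00000e-04, -4.80631e+01,  2.98530e+01,  1.96000e-02,
       -2.00000e-04, -0.00000e+00]), 'tcp_pos': array([0.2038, 0.5371, 0.2057]), 'orientation': array([ 0.6953,  0.127 ,  0.6957, -0.1282]), 'wrist_force': array([ 0.672 , -0.4104, -0.3423]), 'ft_torque': array([ 0.0202,  0.0044, -0.0716]), 'finger_gap': np.float64(0.0854)}
scene {'vertical_fov': 52.7621, 'cx': 318.5592, 'cy': 205.2661, 'world_from_camera': [[-0.8207, -0.4589, 0.3404, 0.7993], [0.5711, -0.6425, 0.5109, 0.4349], [-0.0158, 0.6137, 0.7894, 0.6454], [0.0, 0.0, 0.0, 1.0]]}
side {'vertical_fov': 57.2897, 'cx': 316.5184, 'cy': 200.7087, 'world_from_camera': [[-0.9622, 0.158, -0.2219, 0.3713], [-0.2723, -0.5442, 0.7935, 0.5515], [0.0046, 0.8239, 0.5666, 0.4086], [0.0, 0.0, 0.0, 1.0]]}
```

View pics/scene0.png

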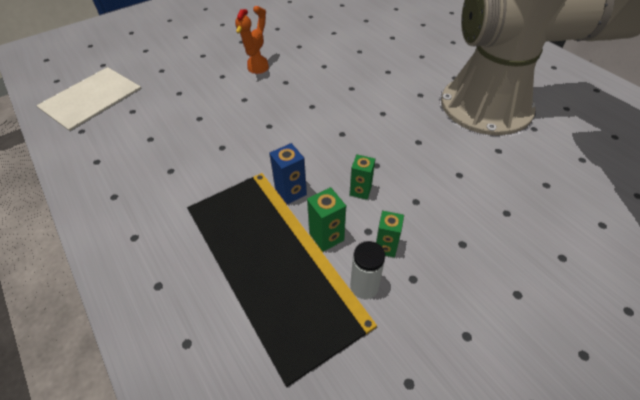

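View pics/side0.png

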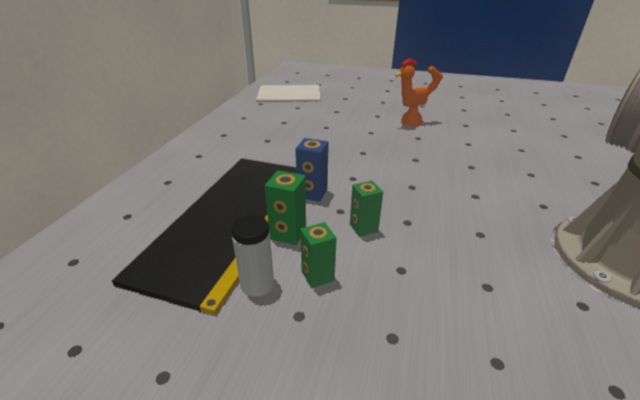

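The scene picture shows the large green block at about (326,218), between the blue block (288,172) and the flask (368,270). Two smaller green decoys stand behind it, on the push side, at (362,176) and (390,232). The fence runs from (260,177) to (370,328). Next I'll measure.

```bash
cat > h.py <<'E'
import numpy as np,cv2
from workcell import env
def F(m): return 200/np.tan(np.radians(m['vertical_fov'])/2)
def ray(m,uv):
    uv=np.atleast_2d(uv).astype(float);f=F(m)
    d=np.c_[(uv[:,0]-m['cx'])/f,-(uv[:,1]-m['cy'])/f,-np.ones(len(uv))]
    T=np.array(m['world_from_camera']);return T[:3,3],d@T[:3,:3].T
def onz(m,uv,z):
    o,d=ray(m,uv);return o+d*((z-o[2])/d[:,2])[:,None]
def cloud(m,dep):
    v,u=np.mgrid[0:400,0:640];o,d=ray(m,np.c_[u.ravel(),v.ravel()])
    P=o+d*dep.ravel()[:,None];P[dep.ravel()<=0]=np.nan;return P.reshape(400,640,3)
def masks(p):
    h=cv2.cvtColor(p,cv2.COLOR_RGB2HSV)
    R=lambda a,b:cv2.inRange(h,a,b)
    return dict(green=R((45,120,40),(80,255,255)),blue=R((105,120,40),(125,255,255)),yellow=R((18,170,120),(30,255,255)),black=R((0,0,0),(180,255,45)))
E
cat > m.py <<'E'
from h import *
for n in ["scene","side"]:
    z=np.load(f"{n}0.npz");p,d=z['p'],z['d'];m=env.camera_model(n);P=cloud(m,d);M=masks(p)
    print(n)
    for c in ["green","blue","yellow","black"]:
        k,L,st,ce=cv2.connectedComponentsWithStats(M[c])
        for i in range(1,k):
            if st[i,4]<120: continue
            Q=P[L==i];Q=Q[~np.isnan(Q[:,0])]
            zt=np.percentile(Q[:,2],97)
            print(c,st[i],"zmin/max",np.round(np.percentile(Q[:,2],[3,97]),3))
            if c in("green","blue") :
                T=Q[Q[:,2]>zt-.006]; 
                r=cv2.minAreaRect((T[:,:2]*1000).astype(np.float32));print("   top rect",np.round(r[0],1),np.round(r[1],1),round(r[2],1),'n',len(T))
            if c in("yellow",):
                T=Q
                r=cv2.minAreaRect((T[:,:2]*1000).astype(np.float32));print("   rect",np.round(r[0],1),np.round(r[1],1),round(r[2],1),np.round(cv2.boxPoints(r)).tolist())
            if c=="black":
                uv=np.argwhere(L==i)[:,::-1];T=onz(m,uv,.012)
                r=cv2.minAreaRect((T[:,:2]*1000).astype(np.float32));print("   rect",np.round(r[0],1),np.round(r[1],1),round(r[2],1),np.round(cv2.boxPoints(r)).tolist())
E
python3 m.py
```

```text
scene
green [351 155  24  43 583] zmin/max [0.01  0.087]
   top rect [430.7  38.8] [37.6 37.7] 40.3 n 197
green [ 308  188   38   63 1395] zmin/max [0.011 0.111]
   top rect [554.7  89.3] [50.9 48.5] 87.3 n 465
green [377 212  26  44 560] zmin/max [0.013 0.087]
   top rect [477.4 172.3] [38.7 35.7] 40.1 n 258
blue [ 94   0  51  14 371] zmin/max [-0.373 -0.227]
   top rect [  536.2 -1679.8] [30.9 70. ] 50.5 n 32
blue [ 270  144   36   59 1130] zmin/max [0.01 0.11]
   top rect [550.1 -43.5] [50.3 48.9] 86.9 n 325
yellow [ 254  174  122  158 1995] zmin/max [0.009 0.013]
   rect [590.8  80.9] [398.8  26.4] 87.8 [[570.0, -118.0], [596.0, -119.0], [612.0, 280.0], [585.0, 281.0]]
black [463   0  18  42 583] zmin/max [0.192 0.259]
   rect [-268.1 -295.6] [256.   50.4] 42.8 [[-379.0, -364.0], [-345.0, -401.0], [-157.0, -227.0], [-191.0, -190.0]]
black [478  46  60  19 161] zmin/max [0.155 0.163]
   rect [-187.   -99.1] [ 62.4 158.3] 32.9 [[-256.0, -50.0], [-170.0, -183.0], [-118.0, -149.0], [-204.0, -16.0]]
black [  189   179   176   207 16313] zmin/max [0.009 0.014]
   rect [678.4  79.1] [39
[... 484 characters left out ...]
ax [0.005 0.071]
   top rect [428.9  60.9] [16.1  8.3] 6.9 n 20
blue [  396     0   197    80 13074] zmin/max [-0.139  0.198]
   top rect [   62.7 -1674. ] [816.1  33.9] 0.1 n 619
blue [297 139  30  14 164] zmin/max [0.106 0.11 ]
   top rect [546.1 -40.6] [43.7 47. ] 88.0 n 164
blue [297 154  29  47 398] zmin/max [0.005 0.086]
   top rect [563.  -20.5] [13.4  3.5] 1.8 n 23
yellow [200 259  38  52 680] zmin/max [0.01  0.013]
   rect [597.6 232.6] [96.5 23.7] 87.4 [[584.0, 185.0], [607.0, 184.0], [612.0, 280.0], [588.0, 281.0]]
black [  113   160   182   151 11047] zmin/max [0.009 0.109]
   rect [662.1  86.2] [398.3 168.3] 87.3 [[569.0, -109.0], [737.0, -117.0], [756.0, 281.0], [588.0, 289.0]]
```

```bash
cat > plan.py <<'E'
from h import *
import sys
from scipy.spatial.transform import Rotation as R
A=np.radians(-2.2);FX=np.array([np.cos(A),np.sin(A),0]);FY=np.array([-np.sin(A),np.cos(A),0]);FO=np.array([.5805,.0893,0])
def plan(target,fixed_yaw=True):
    s=env.get_state();r=R.from_quat(np.roll(s['orientation'],-1)).as_matrix()
    print('t',round(float(s['clock']),2),'tcp',np.round(s['tcp_pos'],4),'F',np.round(s['wrist_force'],1),'gap',round(float(s['finger_gap']),4))
    print('axes x,y,z',np.round(r.T,3).tolist())
    print('offset cm',np.round(r.T@(np.array(target)-s['tcp_pos'])*100,2))
    y=r[:,1];want=FY if y@FY>0 else -FY
    print('yaw',np.degrees(np.arctan2(np.cross(y,want)@r[:,0],y@want)),'fix coords mm',np.round([(s['tcp_pos']-FO)@FX*1000,(s['tcp_pos']-FO)@FY*1000],1))
if __name__=="__main__":
    z=np.load("scene0.npz");m=env.camera_model("scene");M=masks(z['p'])
    k,L,st,ce=cv2.connectedComponentsWithStats(M['yellow']);i=1+np.argmax(st[1:,4])
    q=onz(m,np.argwhere(L==i)[:,::-1],.012)
    # front/back edges per y-bin
    b=np.round(q[:,1]/.01).astype(int);E=np.array([[j*.01,q[b==j,0].min(),q[b==j,0].max()] for j in np.unique(b)[2:-2]])
    for c in(1,2):
        g=np.polyfit(E[:,0],E[:,c],1);print('edge',np.degrees(np.arctan(g[0])),np.polyval(g,.0893))
    k,L,st,ce=cv2.connectedComponentsWithStats(M['black'][230:280,345:395]);i=1+np.argmax(st[1:,4])
    P=cloud(m,z['d'])[230:280,345:395];Q=P[L==i];Q=Q[Q[:,2]>.1];print('flask',(Q[:,:2].min(0)+Q[:,:2].max(0))/2,np.ptp(Q,axis=0))
    plan([.51,.091,.2])
E
python3 plan.py
```

```text
edge 2.1754424496059506 0.5836094321527214
edge 2.2846992990000277 0.6038008808604142
flask [0.55963451 0.21163559] [0.04695198 0.04679453 0.01137312]
t 0.1 tcp [0.2038 0.5371 0.2058] F [ 0.4  0.8 -0.4] gap 0.0851
axes x,y,z [[-0.001, -0.001, -1.0], [0.355, 0.935, -0.002], [0.935, -0.355, -0.0]]
offset cm [  0.62 -30.84  44.46]
yaw -18.58669210260524 fix coords mm [-393.6  433. ]
```

Call:
servo_tool([
  {"offset":[0,-1.4,2],"yaw":-1},
  {"offset":[0,-4.2,6],"yaw":-5},
  {"offset":[0,-7,10],"yaw":-10},
  {"offset":[0,-9.7,14],"yaw":-15},
  {"offset":[0,-12.5,18],"yaw":-18.6},
  {"offset":[0,-15.3,22],"yaw":-18.6},
  {"offset":[0,-18,26],"yaw":-18.6},
  {"offset":[0,-19.4,28],"yaw":-18.6},
], claw=0.3)

```text
clock: 0.9
tcp_pos: [0.3984, 0.254, 0.2063]
orientation: [0.707, 0.014, 0.707, -0.015]
wrist_force: [0.3, -0.0, 0.0]
finger_gap: 0.0254
```

```bash
sed -i 's/\.5805,/.5820,/' plan.py; python3 -c "
from plan import *
plan([.508,.092,.2])"
```

```text
t 0.9 tcp [0.3984 0.254  0.2063] F [ 0.3 -0.   0. ] gap 0.0254
axes x,y,z [[0.0, -0.001, -1.0], [0.041, 0.999, -0.001], [0.999, -0.041, 0.0]]
offset cm [  0.65 -15.73  11.62]
yaw -0.1656038719504696 fix coords mm [-189.8  157.5]
```

Call:
servo_tool([
  {"offset":[0,-3,2.2],"yaw":0},
  {"offset":[0,-6.5,4.8],"yaw":0},
  {"offset":[0,-10,7.4],"yaw":0},
  {"offset":[0,-13.5,10],"yaw":0},
  {"offset":[0,-15.4,11.3],"yaw":0},
  {"offset":[0,-15.8,11.4],"yaw":0},
  {"offset":[2.5,-15.8,11.4],"yaw":0},
  {"offset":[5,-15.8,11.4],"yaw":0},
])

```text
clock: 1.7
tcp_pos: [0.505, 0.0949, 0.1564]
orientation: [0.707, 0.014, 0.707, -0.013]
wrist_force: [-0.2, -0.1, -1.0]
finger_gap: 0.0257
```

```bash
python3 -c "
from plan import *
plan([.508,.091,.09])
p,d=env.read_camera('scene');cv2.imwrite('pics/a1.png',p[:,:,::-1])
p,d=env.read_camera('side');cv2.imwrite('pics/a2.png',p[:,:,::-1])
"
```

```text
t 1.7 tcp [0.505  0.0949 0.1564] F [-0.2 -0.1 -1. ] gap 0.0257
axes x,y,z [[0.001, 0.0, -1.0], [0.038, 0.999, 0.001], [0.999, -0.038, 0.001]]
offset cm [ 6.64 -0.38  0.31]
yaw -0.0020864087859238795 fix coords mm [-77.1   2.6]
```

View pics/a1.png

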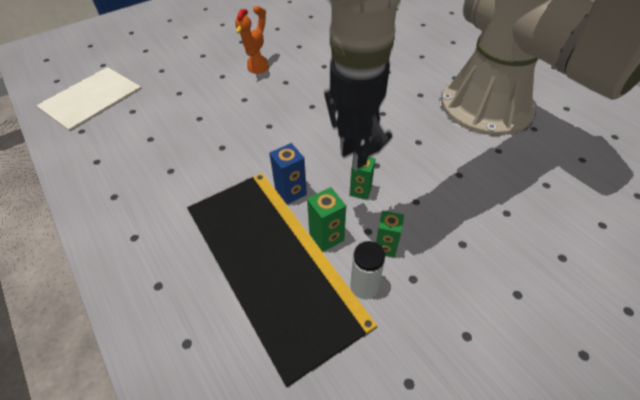

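View pics/a2.png

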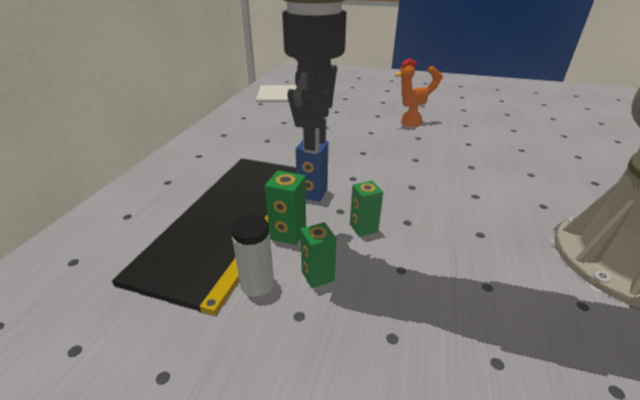

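The fingertips are above and behind the green block, at about (355,160) in the scene view, and clear of the decoys. I'll lower them to 90 mm.

Call:
servo_tool([
  {"offset":[1,0,0],"yaw":0},
  {"offset":[2.5,0,0],"yaw":0},
  {"offset":[4,0,0],"yaw":0},
  {"offset":[5.5,0,0],"yaw":0},
  {"offset":[6.3,0,0],"yaw":0},
  {"offset":[6.6,0,0],"yaw":0},
  {"offset":[6.6,0,0],"yaw":0},
  {"offset":[6.6,0,0],"yaw":0},
])

```text
clock: 2.6
tcp_pos: [0.5055, 0.0948, 0.0914]
orientation: [0.707, 0.013, 0.706, -0.013]
wrist_force: [0.7, -0.1, -0.6]
finger_gap: 0.0253
```

```bash
python3 -c "
from plan import *
plan([.508,.091,.09])
p,d=env.read_camera('scene');cv2.imwrite('pics/b1.png',cv2.resize(p[100:300,200:500,::-1],None,fx=2.5,fy=2.5))
"
```

```text
t 2.6 tcp [0.5055 0.0948 0.0914] F [ 0.7 -0.1 -0.6] gap 0.0253
axes x,y,z [[0.001, 0.0, -1.0], [0.038, 0.999, 0.0], [0.999, -0.038, 0.001]]
offset cm [ 0.14 -0.37  0.26]
yaw 0.023175643887724615 fix coords mm [-76.6   2.5]
```

View pics/b1.png

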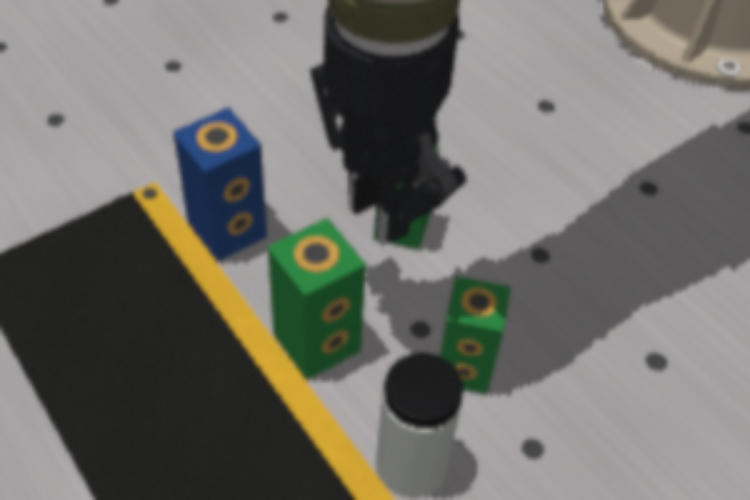

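The fingertips are at about (390,215) in the crop, centred behind the green block with roughly 13 mm to go. Now I'll approach and begin the push.

Call:
servo_tool([
  {"offset":[0,-0.2,0.3],"yaw":0},
  {"offset":[0,-0.35,0.7],"yaw":0},
  {"offset":[0,-0.35,1.0],"yaw":0},
  {"offset":[0,-0.35,1.3],"yaw":0},
  {"offset":[0,-0.35,1.6],"yaw":0},
  {"offset":[0,-0.35,1.9],"yaw":0},
  {"offset":[0,-0.35,2.2],"yaw":0},
  {"offset":[0,-0.35,2.5],"yaw":0},
])

```text
clock: 3.45
tcp_pos: [0.53, 0.0902, 0.0905]
orientation: [0.707, 0.014, 0.707, -0.013]
wrist_force: [-0.3, -0.3, -0.6]
finger_gap: 0.0256
```

```bash
python3 -c "
from plan import *
plan([.508,.091,.09])
p,d=env.read_camera('scene');cv2.imwrite('pics/c1.png',cv2.resize(p[100:300,200:500,::-1],None,fx=2.5,fy=2.5))
"
```

```text
t 3.45 tcp [0.53   0.0902 0.0905] F [-0.3 -0.3 -0.6] gap 0.0256
axes x,y,z [[-0.0, 0.0, -1.0], [0.038, 0.999, 0.0], [0.999, -0.038, -0.0]]
offset cm [ 0.05 -0.   -2.2 ]
yaw 0.016059416283037174 fix coords mm [-52.   -1.1]
```

View pics/c1.png

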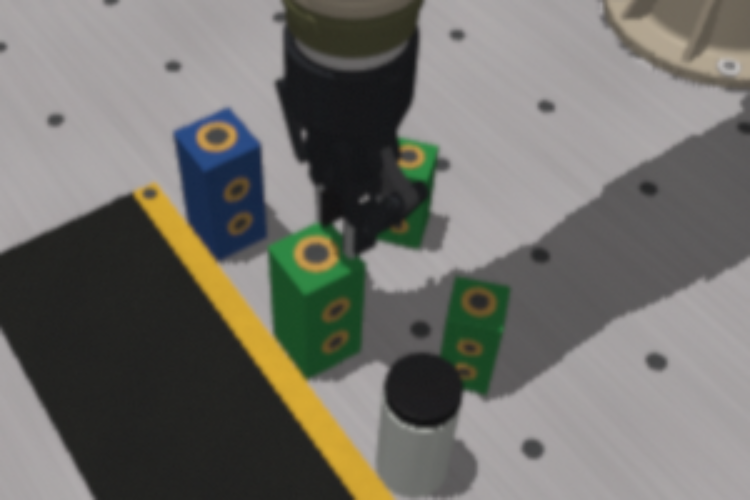

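The block hasn't moved and the fingers are right at its back face (crop ~ (350,245)). I'll push on slowly.

Call:
servo_tool([
  {"offset":[0,0,0.3],"yaw":0},
  {"offset":[0,0,0.6],"yaw":0},
  {"offset":[0,0,0.9],"yaw":0},
  {"offset":[0,0,1.2],"yaw":0},
  {"offset":[0,0,1.5],"yaw":0},
  {"offset":[0,0,1.8],"yaw":0},
  {"offset":[0,0,2.1],"yaw":0},
  {"offset":[0,0,2.4],"yaw":0},
])

```text
clock: 4.3
tcp_pos: [0.554, 0.0893, 0.0906]
orientation: [0.707, 0.014, 0.707, -0.013]
wrist_force: [1.0, -0.3, -0.1]
finger_gap: 0.0257
```

```bash
python3 -c "
from plan import *
plan([.508,.091,.09])
p,d=env.read_camera('scene');cv2.imwrite('pics/d1.png',cv2.resize(p[100:300,200:500,::-1],None,fx=2.5,fy=2.5))
"
```

```text
t 4.3 tcp [0.554  0.0893 0.0906] F [ 1.  -0.3 -0.1] gap 0.0257
axes x,y,z [[0.0, 0.0, -1.0], [0.038, 0.999, 0.0], [0.999, -0.038, 0.0]]
offset cm [ 0.06 -0.   -4.6 ]
yaw 0.013187942283994506 fix coords mm [-28.   -1.1]
```

View pics/d1.png

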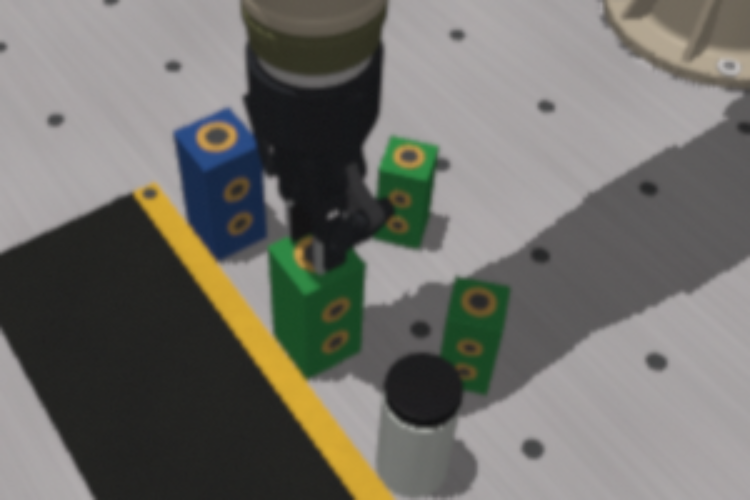

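```bash
python3 -c "
from plan import *
p,d=env.read_camera('side');cv2.imwrite('pics/d2.png',cv2.resize(p[80:320,160:480,::-1],None,fx=2.5,fy=2.5))
np.savez('side1.npz',p=p,d=d)
m=env.camera_model('side');P=cloud(m,d)
for n in['side']:
  T=np.array(m['world_from_camera']);f=F(m)
  for w in ([.554,.0893,.0906],[.554,.0893,.12],[.554,.0893,.11]):
    c=T[:3,:3].T@(np.array(w)-T[:3,3]);print(m['cx']+f*c[0]/-c[2],m['cy']-f*c[1]/-c[2])
"
```

```text
284.49954559241223 189.27181881317156
283.6519164275371 173.39943045295982
283.9457235948533 178.90115414995287
```

View pics/d2.png

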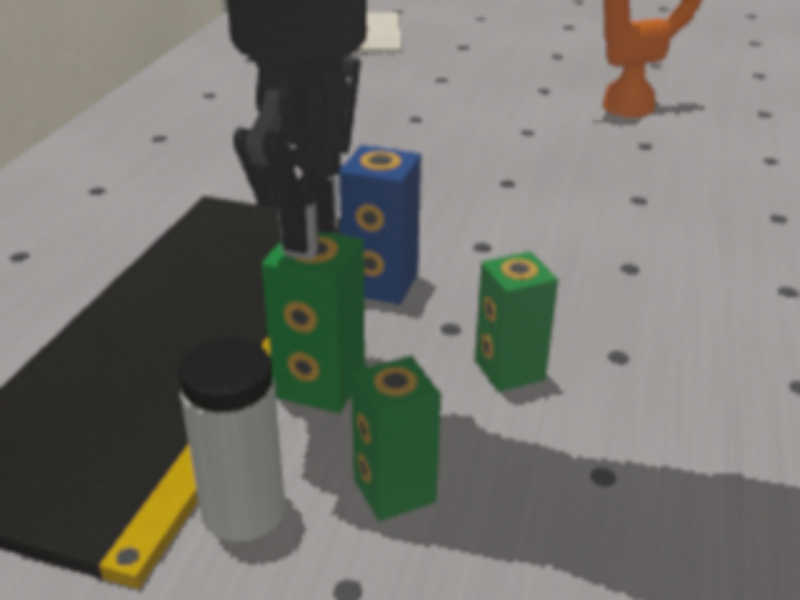

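```bash
python3 -c "
from plan import *
z=np.load('side1.npz');p,d=z['p'],z['d'];m=env.camera_model('side');P=cloud(m,d)
for v in range(160,190,2): print(v,[ (u,np.round(P[v,u]*1000).tolist(),p[v,u].tolist()) for u in(275,280,285)])
g=masks(p)['green'];k,L,st,ce=cv2.connectedComponentsWithStats(g)
Q=P[(g>0)];Q=Q[(Q[:,2]>.106)&(Q[:,0]>.5)];print(Q.min(0),Q.max(0))
"
```

```text
160 [(275, [547.0, 136.0, 168.0], [36, 37, 36]), (280, [542.0, 130.0, 166.0], [36, 37, 36]), (285, [543.0, 109.0, 155.0], [47, 46, 47])]
162 [(275, [549.0, 132.0, 163.0], [38, 37, 38]), (280, [544.0, 127.0, 161.0], [36, 38, 38]), (285, [544.0, 107.0, 151.0], [80, 80, 79])]
164 [(275, [556.0, 115.0, 150.0], [36, 37, 37]), (280, [548.0, 116.0, 152.0], [36, 36, 37]), (285, [544.0, 107.0, 148.0], [88, 87, 87])]
166 [(275, [557.0, 114.0, 146.0], [38, 37, 38]), (280, [549.0, 115.0, 148.0], [36, 37, 37]), (285, [544.0, 107.0, 144.0], [89, 88, 87])]
168 [(275, [557.0, 115.0, 143.0], [37, 37, 37]), (280, [549.0, 116.0, 145.0], [36, 35, 36]), (285, [544.0, 107.0, 141.0], [90, 90, 89])]
170 [(275, [557.0, 115.0, 140.0], [37, 38, 38]), (280, [549.0, 115.0, 141.0], [37, 37, 38]), (285, [544.0, 108.0, 138.0], [92, 92, 91])]
172 [(275, [557.0, 116.0, 137.0], [37, 38, 38]), (280, [549.0, 116.0, 138.0], [36, 35, 37]), (285, [544.0, 108.0, 134.0], [95, 93, 93])]
174 [(275, [558.0, 115.0, 133.0], [39, 38, 39]), (280, [549.0, 116.0, 135.0], [37, 38, 39]), (285, [544.0, 109.0, 132.0], [95, 94, 94])]
176 
[... 324 characters left out ...]
 [550.0, 116.0, 124.0], [46, 47, 46]), (285, [544.0, 110.0, 122.0], [98, 97, 97])]
182 [(275, [565.0, 99.0, 108.0], [66, 87, 70]), (280, [553.0, 109.0, 116.0], [98, 93, 87]), (285, [545.0, 109.0, 118.0], [103, 93, 80])]
184 [(275, [562.0, 106.0, 109.0], [31, 78, 42]), (280, [555.0, 104.0, 109.0], [76, 84, 48]), (285, [547.0, 104.0, 110.0], [96, 87, 48])]
186 [(275, [561.0, 111.0, 109.0], [31, 81, 43]), (280, [553.0, 110.0, 110.0], [31, 78, 42]), (285, [546.0, 107.0, 109.0], [38, 79, 43])]
188 [(275, [560.0, 113.0, 106.0], [32, 83, 43]), (280, [552.0, 114.0, 108.0], [31, 82, 43]), (285, [544.0, 113.0, 109.0], [33, 80, 44])]
[0.52642073 0.06588874 0.10602971] [0.57750124 0.1995716  0.11048352]
```

The side view shows the fingertips just above the block's top (tip at crop (300,255)). Depth puts them at z ≈ 0.117, because part-open pads stand farther back. The block is untouched. I'll rise a little, retreat, shut the fingers and check the tip height.

Call:
servo_tool([
  {"offset":[-0.5,0,0],"yaw":0},
  {"offset":[-0.8,0,-1],"yaw":0},
  {"offset":[-0.8,0,-2.5],"yaw":0},
  {"offset":[-0.8,0,-4],"yaw":0},
  {"offset":[-0.8,0,-5],"yaw":0},
  {"offset":[-0.5,0,-5],"yaw":0},
  {"offset":[0,0,-5],"yaw":0},
  {"offset":[0,0,-5],"yaw":0},
])

```text
clock: 5.2
tcp_pos: [0.5039, 0.0911, 0.0899]
orientation: [0.707, 0.014, 0.707, -0.014]
wrist_force: [0.1, 0.4, -0.1]
finger_gap: 0.0258
```

Call:
servo_tool([
  {"offset":[0,0,0],"yaw":0},
  {"offset":[0,0,0],"yaw":0},
  {"offset":[0,0,0],"yaw":0},
  {"offset":[0,0,0],"yaw":0},
  {"offset":[0,0,0],"yaw":0},
  {"offset":[0,0,0],"yaw":0},
  {"offset":[0,0,0],"yaw":0},
  {"offset":[0,0,0],"yaw":0},
], claw=0)

```text
clock: 6.0
tcp_pos: [0.5038, 0.0912, 0.0906]
orientation: [0.707, 0.014, 0.707, -0.013]
wrist_force: [0.4, 0.5, 0.4]
finger_gap: -0.0004
```

```bash
python3 -c "
from plan import *
plan([.508,.091,.09])
p,d=env.read_camera('side');cv2.imwrite('pics/e2.png',cv2.resize(p[80:320,160:480,::-1],None,fx=2.5,fy=2.5))
m=env.camera_model('side');P=cloud(m,d)
k=(np.abs(P[...,0]-.504)<.03)&(np.abs(P[...,1]-.091)<.045)&(P[...,2]>.02)&(P[...,2]<.2)&(masks(p)['green']==0)
for lo in range(70,200,5):
  Q=P[k&(P[...,2]>lo/1000)&(P[...,2]<=(lo+5)/1000)]
  if len(Q):print(lo,len(Q),np.round(Q.min(0)*1000),np.round(Q.max(0)*1000))
"
```

```text
t 6.0 tcp [0.5038 0.0912 0.0906] F [0.4 0.5 0.4] gap -0.0004
axes x,y,z [[0.0, 0.0, -1.0], [0.038, 0.999, 0.0], [0.999, -0.038, 0.0]]
offset cm [ 0.06 -0.    0.42]
yaw 0.01145753386973468 fix coords mm [-78.2  -1.1]
70 1 [526.  68.  73.] [526.  68.  73.]
75 3 [526.  68.  76.] [526.  69.  79.]
80 3 [526.  67.  81.] [527.  69.  85.]
85 3 [526.  67.  87.] [527.  72.  89.]
90 3 [526.  67.  91.] [526.  69.  94.]
95 5 [526.  68.  96.] [527.  74.  98.]
100 5 [526.  66. 101.] [527.  72. 103.]
105 1 [526.  68. 106.] [526.  68. 106.]
110 3 [501.  96. 114.] [510.  97. 115.]
115 25 [492.  87. 115.] [513. 100. 119.]
120 34 [492.  87. 120.] [514. 105. 125.]
125 51 [492.  89. 125.] [514. 106. 130.]
130 42 [492.  88. 130.] [514. 106. 135.]
135 45 [492.  88. 135.] [515. 106. 140.]
140 54 [493.  87. 140.] [515. 107. 145.]
145 41 [492.  89. 145.] [515. 106. 150.]
150 22 [492.  81. 150.] [511. 107. 155.]
155 18 [490.  83. 155.] [493. 105. 160.]
160 66 [489.  68. 160.] [515. 126. 165.]
165 94 [489.  57. 165.] [516. 129. 170.]
170 51 [490.  51. 170.] [517. 133. 175.]
175 61 [487.  52. 175.] [517. 136. 180.]
180 71 [486.  47. 180.] [501. 135. 185.]
185 56 [486.  48. 185.] [499. 135. 190.]
190 61 [486.  48. 190.] [501. 134. 195.]
195 62 [486.  77. 195.] [521. 132. 200.]
```

View pics/e2.png

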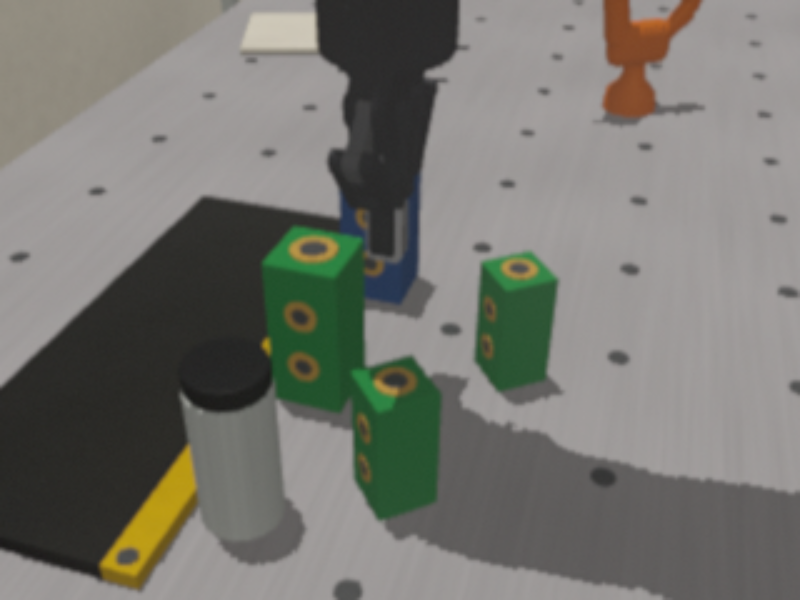

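The shut fingertips are at z ≈ 0.113 in the depth data, while the reported TCP is 0.091. So the true tip sits about 23 mm above the reported point, and I'll go by the camera height. I'll lower 2.8 cm, which puts the tip at about 0.086, then start pushing.

Call:
servo_tool([
  {"offset":[0.7,0,0],"yaw":0},
  {"offset":[1.6,0,0],"yaw":0},
  {"offset":[2.4,0,0],"yaw":0},
  {"offset":[2.8,0,0],"yaw":0},
  {"offset":[2.8,0,0.3],"yaw":0},
  {"offset":[2.8,0,0.6],"yaw":0},
  {"offset":[2.8,0,0.9],"yaw":0},
  {"offset":[2.8,0,1.1],"yaw":0},
])

```text
clock: 6.85
tcp_pos: [0.5156, 0.0907, 0.063]
orientation: [0.707, 0.014, 0.707, -0.013]
wrist_force: [-1.0, -0.5, -0.1]
finger_gap: 0.0003
```

Call:
servo_tool([
  {"offset":[0,0,0.2],"yaw":0},
  {"offset":[0,0,0.4],"yaw":0},
  {"offset":[0,0,0.6],"yaw":0},
  {"offset":[0,0,0.8],"yaw":0},
  {"offset":[0,0,1.0],"yaw":0},
  {"offset":[0,0,1.2],"yaw":0},
  {"offset":[0,0,1.4],"yaw":0},
  {"offset":[0,0,1.6],"yaw":0},
])

```text
clock: 7.65
tcp_pos: [0.5312, 0.0901, 0.0627]
orientation: [0.707, 0.014, 0.707, -0.013]
wrist_force: [-2.5, -0.6, 3.4]
finger_gap: -0.0001
```

```bash
python3 -c "
from plan import *
plan([.508,.091,.09])
p,d=env.read_camera('side');cv2.imwrite('pics/f2.png',cv2.resize(p[80:320,160:480,::-1],None,fx=2.5,fy=2.5))
"
```

```text
t 7.65 tcp [0.5312 0.0901 0.0627] F [-2.5 -0.6  3.4] gap -0.0001
axes x,y,z [[0.0, 0.0, -1.0], [0.038, 0.999, 0.0], [0.999, -0.038, 0.0]]
offset cm [-2.73 -0.   -2.32]
yaw 0.012488509941871628 fix coords mm [-50.8  -1.1]
```

View pics/f2.png

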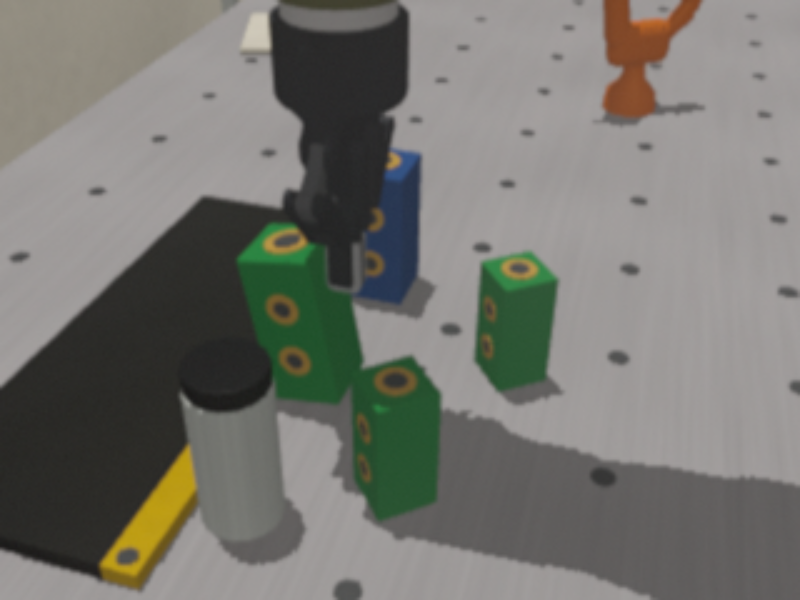

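The block has reached the fence and is tilting over it (top edge at crop (240,260)), with the fingertip against its back face at (345,288). Contact force is about 4 N, so I'll continue.

Call:
servo_tool([
  {"offset":[0,0,0.2],"yaw":0},
  {"offset":[0,0,0.4],"yaw":0},
  {"offset":[0,0,0.6],"yaw":0},
  {"offset":[0,0,0.8],"yaw":0},
  {"offset":[0,0,1.0],"yaw":0},
  {"offset":[0,0,1.2],"yaw":0},
  {"offset":[0,0,1.4],"yaw":0},
  {"offset":[0,0,1.6],"yaw":0},
])

```text
clock: 8.5
tcp_pos: [0.5469, 0.0895, 0.0627]
orientation: [0.707, 0.014, 0.707, -0.013]
wrist_force: [-1.4, -1.1, 2.8]
finger_gap: 0.0003
```

```bash
python3 -c "
from plan import *
plan([.508,.091,.09])
p,d=env.read_camera('side');cv2.imwrite('pics/g2.png',cv2.resize(p[80:320,160:480,::-1],None,fx=2.5,fy=2.5))
"
```

```text
t 8.5 tcp [0.5469 0.0895 0.0627] F [-1.4 -1.1  2.8] gap 0.0003
axes x,y,z [[0.0, 0.0, -1.0], [0.038, 0.999, 0.0], [0.999, -0.038, 0.0]]
offset cm [-2.73  0.   -3.89]
yaw 0.012379146231855591 fix coords mm [-35.1  -1.1]
```

View pics/g2.png

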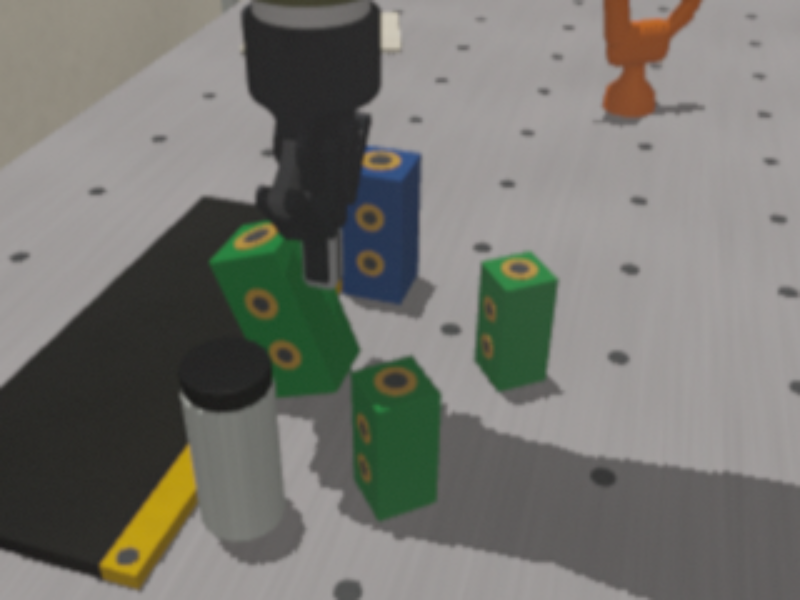

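The tilt is about 22° and even (top at crop (255,235)). I'll go slowly through the balance point.

Call:
servo_tool([
  {"offset":[0,0,0.15],"yaw":0},
  {"offset":[0,0,0.3],"yaw":0},
  {"offset":[0,0,0.45],"yaw":0},
  {"offset":[0,0,0.6],"yaw":0},
  {"offset":[0,0,0.75],"yaw":0},
  {"offset":[0,0,0.9],"yaw":0},
  {"offset":[0,0,1.05],"yaw":0},
  {"offset":[0,0,1.2],"yaw":0},
])

```text
clock: 9.35
tcp_pos: [0.5589, 0.0891, 0.0624]
orientation: [0.707, 0.014, 0.707, -0.013]
wrist_force: [0.4, 0.3, 0.2]
finger_gap: 0.0001
```

```bash
python3 -c "
from plan import *
plan([.508,.091,.09])
p,d=env.read_camera('side');cv2.imwrite('pics/h2.png',cv2.resize(p[80:320,160:480,::-1],None,fx=2.5,fy=2.5))
"
```

```text
t 9.35 tcp [0.5589 0.0891 0.0624] F [0.4 0.3 0.2] gap 0.0001
axes x,y,z [[0.0, 0.0, -1.0], [0.038, 0.999, 0.0], [0.999, -0.038, -0.0]]
offset cm [-2.76 -0.   -5.09]
yaw 0.012840478204296735 fix coords mm [-23.1  -1.1]
```

View pics/h2.png

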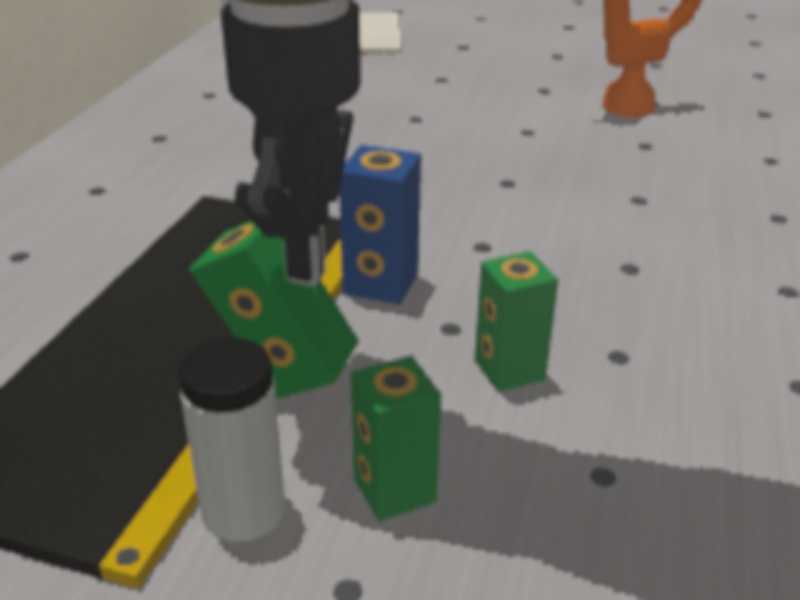

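The force is now zero, so the block is just past balance and starting to fall. A small nudge, then wait.

Call:
servo_tool([
  {"offset":[0,0,0.2],"yaw":0},
  {"offset":[0,0,0.4],"yaw":0},
  {"offset":[0,0,0.4],"yaw":0},
  {"offset":[0,0,0.2],"yaw":0},
  {"offset":[-0.5,0,0],"yaw":0},
  {"offset":[-1,0,-0.5],"yaw":0},
  {"offset":[-2,0,-1],"yaw":0},
  {"offset":[-3,0,-2],"yaw":0},
])

```text
clock: 10.2
tcp_pos: [0.5386, 0.0898, 0.0937]
orientation: [0.707, 0.014, 0.707, -0.013]
wrist_force: [-1.0, 0.4, -0.4]
finger_gap: 0.0
```

```bash
python3 -c "
from plan import *
plan([.508,.091,.09])
for n in ('side','scene'):
  p,d=env.read_camera(n);cv2.imwrite('pics/i_%s.png'%n,cv2.resize(p[80:320,160:480,::-1],None,fx=2.5,fy=2.5))
"
```

```text
t 10.2 tcp [0.5386 0.0898 0.0937] F [-1.   0.4 -0.4] gap 0.0
axes x,y,z [[0.001, 0.0, -1.0], [0.038, 0.999, 0.0], [0.999, -0.038, 0.001]]
offset cm [ 0.36 -0.   -3.07]
yaw 0.007560961145499671 fix coords mm [-43.3  -1.1]
```

View pics/i_side.png

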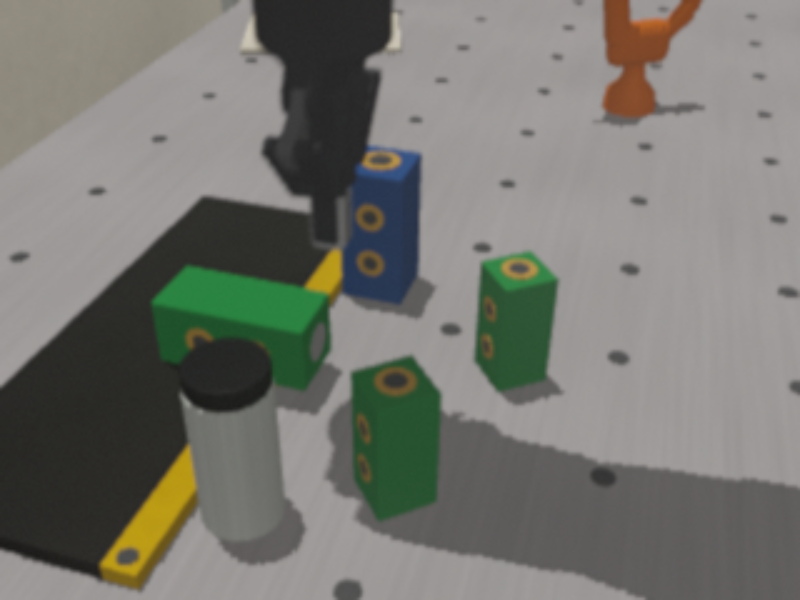

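View pics/i_scene.png

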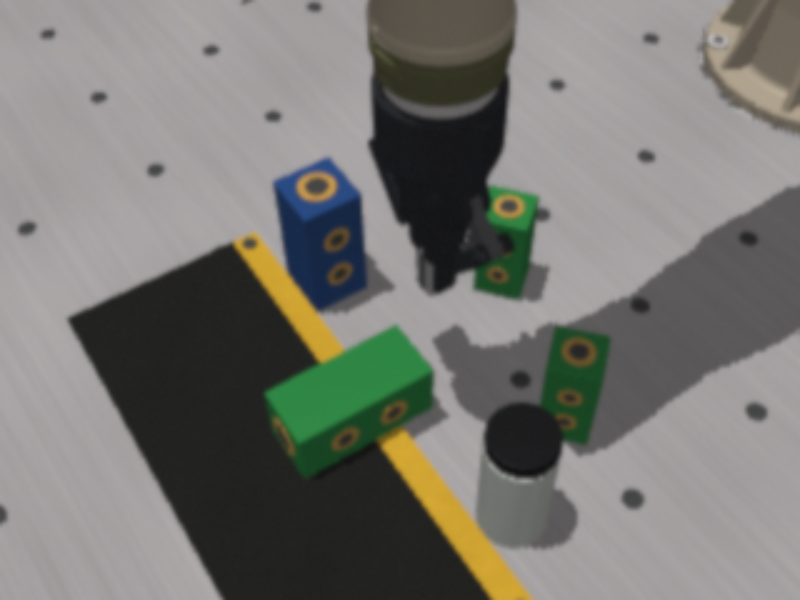

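Both views show the block lying across the fence onto the pad. Next I'll measure its pose.

```bash
cat > meas.py <<'E'
from plan import *
for n in ('scene','side'):
    p,d=env.read_camera(n);m=env.camera_model(n);P=cloud(m,d);g=masks(p)['green']
    k=(g>0)&(P[...,2]>.056)&(P[...,2]<.068)&(P[...,0]>.53)&(P[...,1]>.03)&(P[...,1]<.15)
    Q=P[k];r=cv2.minAreaRect((Q[:,:2]*1000).astype(np.float32))
    print(n,len(Q),'z',np.percentile(Q[:,2],[2,50,98]).round(4),np.round(r[0],1),np.round(r[1],1),round(r[2],2))
    b=np.array(cv2.boxPoints(r))/1000
    for c in b: print('  corner fix',np.round([(np.r_[c,0]-FO)@FX*1000,(np.r_[c,0]-FO)@FY*1000],1))
    # plane tilt
    A=np.c_[Q[:,:2],np.ones(len(Q))];s=np.linalg.lstsq(A,Q[:,2],rcond=None)[0];print('  slope deg',np.degrees(s[:2]).round(2))
    B=P[(masks(p)['blue']>0)&(P[...,2]>.106)&(P[...,2]<.115)&(P[...,0]<.6)&(P[...,0]>.5)]
    print('  blue',B.min(0).round(3),B.max(0).round(3))
    K=P[(P[...,2]>.104)&(P[...,2]<.115)&(np.hypot(P[...,0]-.56,P[...,1]-.212)<.035)]
    print('  flask',K.min(0).round(3),K.max(0).round(3))
E
python3 meas.py
```

```text
scene 1530 z [0.0575 0.0614 0.0635] [609.6  87.2] [ 51.1 108.9] 87.13
  corner fix [-27. -26.]
  corner fix [ 81.9 -27.2]
  corner fix [82.4 23.9]
  corner fix [-26.4  25.1]
  slope deg [-0.23 -0.96]
  blue [ 0.525 -0.068  0.106] [ 0.575 -0.018  0.112]
  flask [0.536 0.186 0.104] [0.583 0.235 0.112]
side 1218 z [0.0567 0.0613 0.0625] [607.3  87.9] [ 52.2 110.8] 87.81
  corner fix [-30.  -26.5]
  corner fix [ 80.8 -26.5]
  corner fix [80.8 25.7]
  corner fix [-30.   25.7]
  slope deg [ 0.17 -1.49]
  blue [ 0.501 -1.684  0.106] [ 0.562 -0.017  0.114]
  flask [0.534 0.187 0.104] [0.581 0.236 0.111]
```

The block lies flat (top at 61–62 mm) and is square to within about 0.6°. Its foot overhangs the fence's front edge by about 28 mm, because it slid back while tipping. There is time to spare, so I'll push the foot end gently back to the fence, using slightly spread fingers for a square contact.

Call:
servo_tool([
  {"offset":[0,0,-0.8],"yaw":0},
  {"offset":[1,0.05,-1.5],"yaw":0},
  {"offset":[2.5,0.05,-1.5],"yaw":0},
  {"offset":[4,0.05,-1.5],"yaw":0},
  {"offset":[5.5,0.05,-1.5],"yaw":0},
  {"offset":[7,0.05,-1.5],"yaw":0},
  {"offset":[8,0.05,-1.5],"yaw":0},
  {"offset":[8.4,0.05,-1.5],"yaw":0},
], claw=0.28)

```text
clock: 11.2
tcp_pos: [0.5225, 0.0909, 0.0072]
orientation: [0.706, 0.013, 0.708, -0.014]
wrist_force: [-0.7, -0.4, -0.7]
finger_gap: 0.0239
```

```bash
python3 -c "
from plan import *
plan([.508,.091,.09])
p,d=env.read_camera('scene');cv2.imwrite('pics/j.png',cv2.resize(p[80:320,160:480,::-1],None,fx=2.5,fy=2.5))
p,d=env.read_camera('side');cv2.imwrite('pics/j2.png',cv2.resize(p[80:320,160:480,::-1],None,fx=2.5,fy=2.5))
"
```

```text
t 11.2 tcp [0.5225 0.0909 0.0072] F [-0.7 -0.4 -0.7] gap 0.0239
axes x,y,z [[-0.002, 0.0, -1.0], [0.038, 0.999, -0.0], [0.999, -0.038, -0.002]]
offset cm [-8.27 -0.04 -1.47]
yaw 0.011687884325603916 fix coords mm [-59.5  -0.7]
```

View pics/j.png

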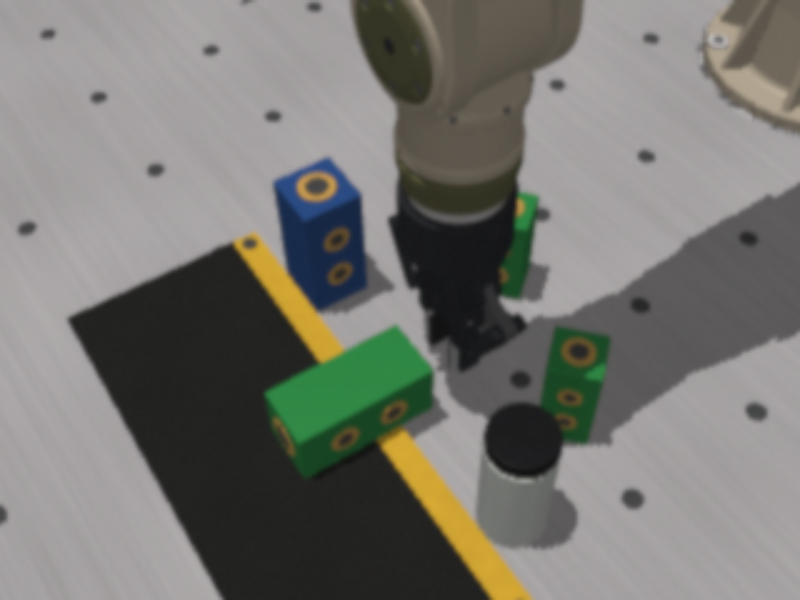

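View pics/j2.png

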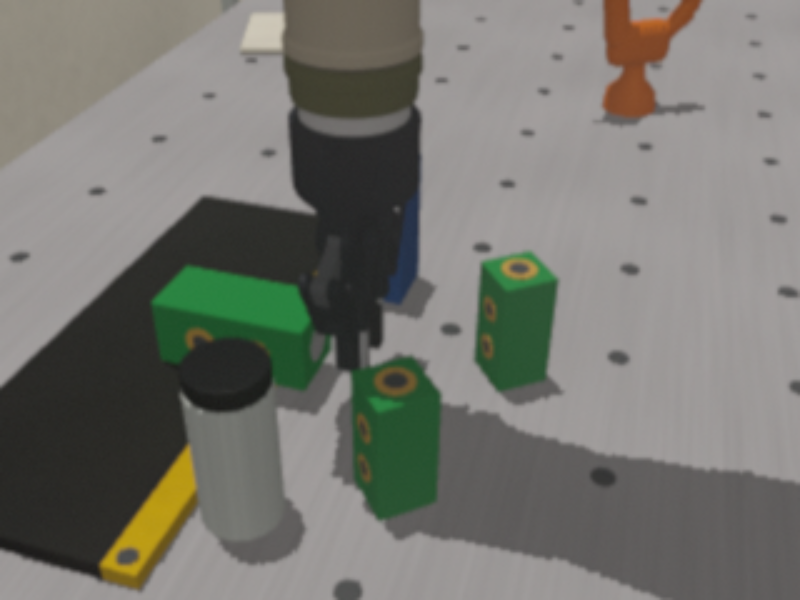

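The spread fingertips are low behind the foot end (side crop (350,360)), about 20 mm from it. I'll advance and push.

Call:
servo_tool([
  {"offset":[0,0,0.3],"yaw":0},
  {"offset":[0,0,0.6],"yaw":0},
  {"offset":[0,0,0.9],"yaw":0},
  {"offset":[0,0,1.2],"yaw":0},
  {"offset":[0,0,1.5],"yaw":0},
  {"offset":[0,0,1.8],"yaw":0},
  {"offset":[0,0,2.0],"yaw":0},
  {"offset":[0,0,2.2],"yaw":0},
])

```text
clock: 12.1
tcp_pos: [0.5423, 0.0901, 0.0081]
orientation: [0.705, 0.013, 0.709, -0.014]
wrist_force: [-9.8, -0.6, 8.8]
finger_gap: 0.0238
```

Call:
servo_tool([
  {"offset":[0,0,0.2],"yaw":0},
  {"offset":[0,0,0.4],"yaw":0},
  {"offset":[0,0,0.6],"yaw":0},
  {"offset":[0,0,0.8],"yaw":0},
  {"offset":[0,0,1.0],"yaw":0},
  {"offset":[0,0,1.2],"yaw":0},
  {"offset":[0,0,1.3],"yaw":0},
  {"offset":[0,0,1.4],"yaw":0},
])

```text
clock: 12.9
tcp_pos: [0.5558, 0.0898, 0.0081]
orientation: [0.705, 0.013, 0.709, -0.013]
wrist_force: [-9.7, 0.6, 7.5]
finger_gap: 0.0237
```

```bash
python3 -c "
from plan import *
plan([.508,.091,.09])"; python3 meas.py
```

```text
t 12.9 tcp [0.5558 0.0898 0.0081] F [-9.7  0.6  7.5] gap 0.0237
axes x,y,z [[-0.007, 0.0, -1.0], [0.038, 0.999, -0.0], [0.999, -0.038, -0.007]]
offset cm [-8.16 -0.06 -4.83]
yaw 0.035583647917548575 fix coords mm [-26.2  -0.5]
scene 1562 z [0.0579 0.0614 0.0636] [622.7  86.5] [ 51.2 110.6] 87.58
  corner fix [-14.7 -26.6]
  corner fix [ 95.9 -27. ]
  corner fix [96.1 24.2]
  corner fix [-14.5  24.6]
  slope deg [-0.11 -0.85]
  blue [ 0.526 -0.069  0.106] [0.575 0.029 0.115]
  flask [0.536 0.186 0.104] [0.584 0.235 0.112]
side 898 z [0.0567 0.0613 0.0626] [621.   87.2] [ 51.4 109.4] 87.32
  corner fix [-15.9 -25.9]
  corner fix [ 93.5 -26.8]
  corner fix [94.  24.7]
  corner fix [-15.5  25.6]
  slope deg [ 0.01 -2.13]
  blue [ 0.501 -1.688  0.106] [ 0.564 -0.017  0.114]
  flask [0.533 0.188 0.104] [0.582 0.236 0.112]
```

The block slid 13 mm and stayed square; its foot is now about 15 mm before the edge. A last few millimetres, then I'll back off straight and rise.

Call:
servo_tool([
  {"offset":[0,0,0.2],"yaw":0},
  {"offset":[0,0,0.4],"yaw":0},
  {"offset":[0,0,0.5],"yaw":0},
  {"offset":[0,0,0.2],"yaw":0},
  {"offset":[0,0,-0.6],"yaw":0},
  {"offset":[0,0,-1.6],"yaw":0},
  {"offset":[0,0,-2.8],"yaw":0},
  {"offset":[-0.5,0,-3.2],"yaw":0},
])

```text
clock: 13.8
tcp_pos: [0.5252, 0.0908, 0.013]
orientation: [0.706, 0.013, 0.708, -0.013]
wrist_force: [-0.2, -0.9, 0.2]
finger_gap: 0.024
```

Call:
servo_tool([
  {"offset":[-1.5,0,0],"yaw":0},
  {"offset":[-4,0,0],"yaw":0},
  {"offset":[-7,0,0],"yaw":0},
  {"offset":[-10,0,0],"yaw":0},
  {"offset":[-13,0,0],"yaw":0},
  {"offset":[-15,0,0],"yaw":0},
  {"offset":[-15.5,0,0],"yaw":0},
  {"offset":[-15.5,0,0],"yaw":0},
])

```text
clock: 14.6
tcp_pos: [0.5283, 0.0908, 0.1694]
orientation: [0.708, 0.014, 0.706, -0.013]
wrist_force: [-0.6, -0.2, 0.1]
finger_gap: 0.0238
```

```bash
python3 -c "
from plan import *
plan([.508,.091,.09])
p,d=env.read_camera('scene');cv2.imwrite('pics/k.png',p[:,:,::-1])"; python3 meas.py
```

```text
t 14.6 tcp [0.5283 0.0908 0.1694] F [-0.6 -0.2  0.1] gap 0.0238
axes x,y,z [[0.002, 0.0, -1.0], [0.038, 0.999, 0.0], [0.999, -0.038, 0.002]]
offset cm [ 7.94 -0.06 -2.05]
yaw 0.014180272940461022 fix coords mm [-53.7  -0.6]
scene 1577 z [0.0578 0.0614 0.0634] [628.8  86.5] [ 51.2 108.9] 88.22
  corner fix [ -7.4 -27. ]
  corner fix [101.5 -26.2]
  corner fix [101.2  25. ]
  corner fix [-7.8 24.2]
  slope deg [-0.17 -0.67]
  blue [ 0.525 -0.069  0.106] [ 0.575 -0.018  0.112]
  flask [0.535 0.187 0.104] [0.583 0.235 0.113]
side 1199 z [0.0566 0.0612 0.0625] [626.7  86.8] [ 51.1 110.7] 87.88
  corner fix [-10.6 -26.4]
  corner fix [100.2 -26.3]
  corner fix [100.1  24.8]
  corner fix [-10.6  24.7]
  slope deg [ 0.05 -1.71]
  blue [ 0.501 -1.682  0.106] [ 0.57  -0.018  0.115]
  flask [0.533 0.188 0.104] [0.582 0.236 0.111]
```

View pics/k.png

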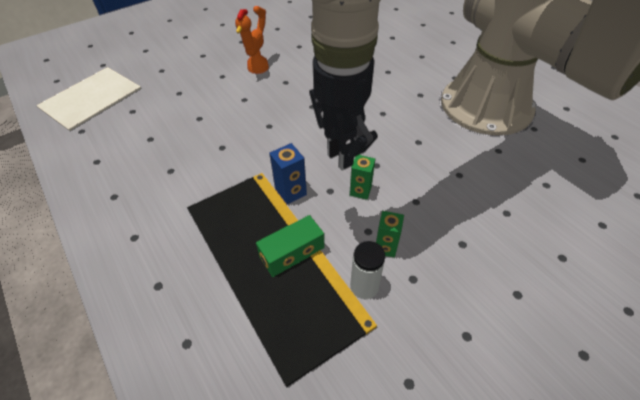

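The final picture shows the block flat across the fence (centre at about (290,246)), with the foot at the fence and the length square to it. The blue block, flask and decoys still stand, and the gripper is clear of everything.

```bash
python3 -c "
from h import *
print(env.hand_in())"
```

```text
the job is handed in; nothing more can be done
None
```

The green block is lying flat on its side across the fence and pad, with its foot end at the fence, and I've handed the job in at about 14.8 s. I tipped it by pushing near the top with the shut fingers. It slid back a little as it fell, leaving the foot about 28 mm in front of the fence edge. I pushed the foot end forward about 18 mm to bring it back.

**Last checks:**
- **Flat:** both cameras put its upper face at about 61–62 mm, which matches the 12 mm fixture plus the 50 mm block. The fitted face slopes were small but not zero: up to 1° in the scene view and 1.7° in the side view. I took this as depth noise.
- **Square:** its length points away from the fence to within about 0.5°.
- **Foot end:** it overhangs the front edge by about 8 mm in one camera and 11 mm in the other.
- **Bystanders:** the blue block and flask are standing where they were, to within about 1–2 mm. The decoys are still upright in the last picture.
- **Forces:** readings at the end of each move stayed under about 14 N. The gripper ended clear of everything.

**Disagreement:** the reported tool height was about 23 mm lower than where the cameras saw the fingertips. Because of that, my first push passed just over the block without moving it. I used the camera heights after that.

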